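# Clear the hob ring and slide the pan onto it

## Robot

A 6-joint arm with a two-finger parallel gripper is mounted at the origin on the work surface. World frame = base frame: x ahead of the robot, y to its left, z up, the work surface at z = 0. Lengths are in m, angles in rad, forces in N, time in s.
With the tool pointing down it reaches from about 0.325 to 0.875 m from the base axis. Payload 4.4 kg.
Tool frame: the origin (TCP) lies at the very end of the fingers, on their centre line; the grasp point (between the pads) lies 19 mm behind it; z points along the fingers, y is the line along which they close (so a half turn about z gives the same grasp; the last joint's range is limited). The gripper opens to 85 mm and grips with 20 to 120 N. Pads are 22 mm wide; open, the fingers measure 114 mm over their backs; the gripper's body (76 mm by 85 mm) begins 54 mm behind the grasp point. The pads swing forward as they close: fully open they stand 13 mm farther back than shut.
Start: joints at [-1.413, 0.207, 1.542, -0, 1.393, -0.15], TCP at [0.175, -0.548, 0.231] pointing down, gripper open.
Joint ranges: [-2.73, 2.73], [-0.86, 2.22], [0.23, 2.46], [-1.11, 4.25], [0.08, 2.63], [-2.82, 2.82]. Speed limits (rad/s): [2.79, 2.79, 3.14, 3.14, 3.14, 3.14].

## Interface

Orientations are given as a unit quaternion [x, y, z, w].
In Python, from workcell import sense, grab_frame, hand_in gives the robot as it stands.
- The arm moves only by the tool step_arm, never from a script. Its argument "steps" is text: rows parted by semicolons, each of 7 numbers parted by spaces: the shift along the tool's x, y, z normalised to -1 to 1, where 1 is 3 cm, then the turn, a rotation vector about the tool's x, y, z normalised to -1 to 1, where 1 is 8 degrees, then the closure, from 0 (fully open) to 1 (shut). A call has 1 to 8 rows; each row shifts and turns the commanded pose from where the row before left it, along the tool's axes as they then stand; what a row does not reach is not made up. A row lasts 1/10 s, in which the tool goes at most 50 mm and 8.59 degrees, less where a joint would pass 70% of its speed; a pose out of reach is approached as far as the arm can. A call with a number of a shift or a turn outside -1 to 1 is refused whole. A call with a gripper value outside its range is refused whole. The fingers move at their own pace and stop on an object; "force" is the grip in N (left out, the last holds). Time passes only in rows, so rows that do not move let the fingers close. It gives the time, the measured TCP pose, the force and the opening at its end, in the units of the state.
- sense(): the state, without advancing time (a new reading comes with each control period).
- grab_frame(name): name is "side" or "top"; returns a dict with "color" (480x640x3 uint8, red, green, blue), "K" (3x3 intrinsics, pixels), "cam_to_world" (4x4, takes a point from camera to world coordinates). Camera axes: x right, y down, z forward; pixel columns grow to the right and rows downward; lengths in m; the calibration is good to about 2 mm. A picture is of the moment at which its call begins. There is no depth.
- hand_in(): hands the job in, once; it reports no verdict.
The state is a dict: "time_s": time; "joints": joint angles; "qvel": joint speeds; "tau": joint torques, N m; "ee_pos": TCP position; "ee_rot": TCP orientation; "wrist_force": force on the tool from outside, world axes, zero at the start; "wrist_torque": the same for the moment, N m; "opening": finger opening in m.
Only numpy, scipy, OpenCV 4.12 (cv2) and the standard library are available. Lean on these libraries where they do the work, as an engineer would, in place of code of your own. Each camera call takes 0.05 s, during which the arm holds its last target. There are 200 camera calls.

## Task

First push the small metal tin off the smaller of the two white rings on the glass hob, so that it stands upright fully outside that ring's line; then slide the steel pan across the glass until it sits centred within that same ring. Only push, gently, with the fingers: do not grip, lift or tip over the tin or the pan, and leave the salt shaker, the mug and the jar where they stand.

Things in the scene. Friction and masses are not known exactly. Their poses are not given: they have to be found in the camera images.
- hob: black glass built-in hob, a flat slab 460 mm (its x) by 620 mm (its y), fixed to the worktop; its top, on which tin and pan stand, is 6 mm above the worktop. Origin at the centre of its underside, on the worktop. The two rings lie left and right of its middle, either way round
- ring_small: the smaller of the two rings printed on the glass: a white line circle 174 mm in diameter with a small white cross at its centre, flat (about 1 mm, nothing to bump against). Origin at its centre, on the top of the glass. The target for the pan
- ring_big: the larger printed ring, 230 mm in diameter, also with a centre cross. Origin at its centre. Not used
- pan: open round steel pan without a handle, loose, 146 mm in outer diameter, straight upright sides, 55 mm tall, wall 4 mm, 0.5 to 0.95 kg; stands between the rings. Origin at the centre of its underside, z up along its axis. One small black handle bracket, 28 mm wide, sticks out 11 mm from the wall on its own -x side, 34 to 50 mm above its foot; that side faces roughly towards the robot
- tin: round closed metal tin with a dark lid, loose, 66 mm in diameter, 60 mm tall, about 0.25 kg, standing about in the middle of the smaller ring. Origin at the centre of its underside, z up
- salt: glass salt shaker with a steel top, 44 mm in diameter, 71 mm tall, on the glass at the far edge of the hob between the rings; leave alone. Origin at the centre of its underside
- mug: dark mug, 82 mm in diameter, 95 mm tall, with a handle, on the worktop to the left (+y) of the hob; leave alone. Origin at the centre of its underside
- jar: amber glass jar, 72 mm in diameter, 100 mm tall, on the worktop to the right (-y) of the hob; leave alone. Origin at the centre of its underside
Mind the look-alikes: they are no part of the job. Leave any orange look-alike of the pan alone.

How it is judged:
On the way, in this order (a step that is already met when the one before it is completed fails the run):
1. the tin has been pushed clear of the smaller ring before the pan comes onto the ring's middle (horizontal distance between tin and ring_small above 0.118 m and horizontal distance between pan and ring_small above 0.08 m), for 0.2 s.
2. the pan sits centred within the smaller ring (horizontal distance between pan and ring_small below 0.015 m), for 0.2 s.
At the end, for the whole second after the job is handed in: The pan stands flat on the glass with its centre within 15 mm of the smaller ring's centre, the tin stands upright (within 0.15 rad) on the glass or worktop with its centre at least 118 mm from that ring's centre (clear of the line), and both are at rest (horizontal distance between pan and ring_small below 0.015 m and horizontal distance between tin and ring_small above 0.118 m and angle between pan's own z axis and vertical below 0.05 rad and angle between tin's own z axis and vertical below 0.15 rad and height (world z) of each of pan, tin below 0.012 m and linear speed of each of pan, tin below 0.02 m/s); the robot touches nothing.
It fails at once if the pan is lifted off the glass (by more than 12 mm) or tipped by more than 0.2 rad (height (world z) of pan above 0.018 m or angle between pan's own z axis and vertical above 0.2 rad).
It fails at once if the tin is lifted (by more than 14 mm) or tipped by more than 0.5 rad (height (world z) of tin above 0.02 m or angle between tin's own z axis and vertical above 0.5 rad).
It fails at once if the salt shaker, the mug or the jar is moved by more than 15 mm (distance of any of salt, mug, jar from where it was at the start of the episode above 0.015 m).
It fails at once if the tin or the pan is gripped or struck: the fingers press on it with more than 30 N (contact force between the fingers and tin above 30 N or contact force between the fingers and pan above 30 N).
It also fails if it takes over 58 s, if anything falls off the work surface, if the arm or the gripper's body presses on something with over 40 N, if the wrist force passes 120 N, or if a joint passes its speed limit or range.

## Working session

There is one attempt and no reset: what is moved stays moved. The work goes in short steps, Python scripts to look and compute and a tool call to move; the robot and the scene stay as the last step left them, time stands still between calls to the robot, and variables do not carry over. Pictures are saved under pics/ and viewed, on a budget of 10 in all, crops included, one or two more only if the job needs it, and the job is handed in when it is done.

Besides the shell and the picture viewer there is one more tool, called after "Emit:" as name(argument=value, ...), one argument or row to a line, values as JSON. step_arm: Moves the arm, as the interface text tells. Its arguments: {"type":"object","properties":{"steps":{"type":"string"},"force":{"type":"number"}},"required":["steps"]}

```bash
mkdir -p pics
cat > h.py <<'E'
import numpy as np, cv2
from workcell import sense, grab_frame, hand_in
def shot(n,f):
    d=grab_frame(n); cv2.imwrite(f,cv2.cvtColor(d["color"],cv2.COLOR_RGB2BGR)); return d
def ray(d,uv,z):
    T=np.array(d["cam_to_world"]);K=np.array(d["K"])
    r=T[:3,:3]@np.linalg.solve(K,[uv[0],uv[1],1.]);o=T[:3,3]
    return o+r*(z-o[2])/r[2]
def proj(d,p):
    T=np.array(d["cam_to_world"]);K=np.array(d["K"])
    c=K@(T[:3,:3].T@(np.array(p)-T[:3,3])); return c[:2]/c[2]
E
python3 - <<'E'
from h import *
for n in("top","side"):
    d=shot(n,f"pics/{n}0.png"); print(n,np.round(d["K"],1).tolist(),np.round(d["cam_to_world"],3).tolist())
print(sense())
E
```

```text
top [[433.7, 0.0, 322.3], [0.0, 433.7, 232.0], [0.0, 0.0, 1.0]] [[0.012, -0.983, 0.182, 0.304], [-1.0, -0.016, -0.023, 0.035], [0.026, -0.182, -0.983, 1.04], [0.0, 0.0, 0.0, 1.0]]
side [[491.0, 0.0, 323.1], [0.0, 491.0, 238.3], [0.0, 0.0, 1.0]] [[0.998, -0.051, 0.037, 0.433], [-0.058, -0.521, 0.852, -1.097], [-0.024, -0.852, -0.523, 0.706], [0.0, 0.0, 0.0, 1.0]]
{'time_s': 0.1, 'joints': array([-1.41250847e+00,  2.07360154e-01,  1.54283649e+00,  1.87825760e-05,
        1.39354475e+00, -1.50495570e-01]), 'qvel': array([ 0.00128245, -0.00156126, -0.00401275,  0.00046676, -0.0008595 ,
       -0.00113723]), 'tau': array([-5.02883468e-04, -3.84091115e+01, -2.92549521e+01, -2.06768823e-04,
        4.80455710e-03, -1.94781774e-05]), 'ee_pos': array([ 0.17462693, -0.54709934,  0.23021546]), 'ee_rot': array([ 9.88104941e-01,  1.53777342e-01,  5.05640449e-06, -1.07439698e-03]), 'wrist_force': array([0.38836397, 0.19939722, 0.64760651]), 'wrist_torque': array([0.03692414, 0.00492704, 0.01293928]), 'opening': 0.0852684999105631}
```

View pics/top0.png

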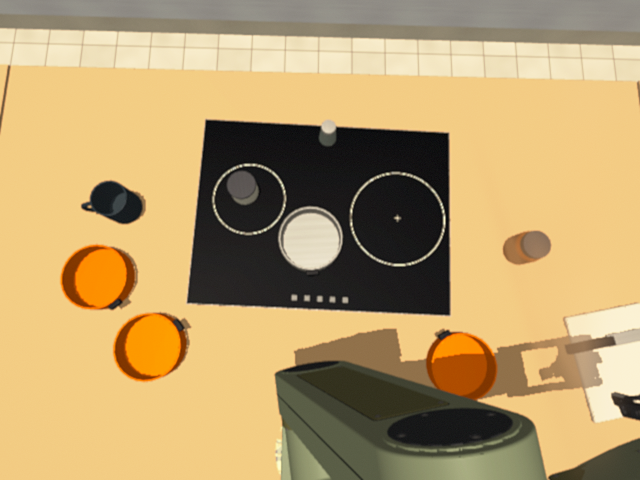

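View pics/side0.png

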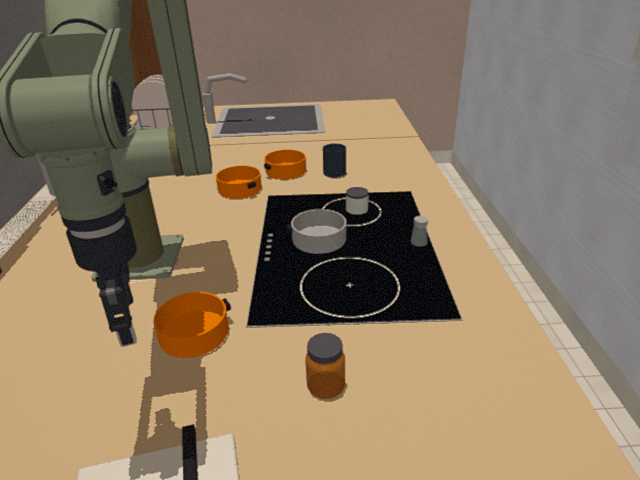

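The top view shows the smaller ring at (249,199) with the tin lid at (242,184), and the larger ring at (397,218). The only steel pan is at (310,239); the three orange ones at (97,277), (150,347) and (461,365) are look-alikes. The salt shaker is at (328,132).

```bash
cat >> h.py <<'E'
def circ(P):
    from scipy.optimize import least_squares
    P=np.asarray(P)[:,:2]; c=P.mean(0)
    s=least_squares(lambda q:np.hypot(*(P-q[:2]).T)-q[2],[*c,.08],loss="soft_l1",f_scale=.002).x
    return s
def world(d,pts,z): return np.array([ray(d,p,z) for p in pts])
def hull(mask):
    cs,_=cv2.findContours(mask.astype(np.uint8),cv2.RETR_EXTERNAL,cv2.CHAIN_APPROX_NONE)
    return max(cs,key=cv2.contourArea)[:,0]
E
python3 - <<'E'
from h import *
d=grab_frame("top");c=d["color"].astype(int);g=c.mean(2)
Y,X=np.mgrid[:480,:640]
for nm,uv,r0,r1 in(("small",(249,199),31,42),("big",(397,218),42,53)):
    R=np.hypot(X-uv[0],Y-uv[1]); m=(g>110)&(R>r0)&(R<r1)
    if nm=="small": m&=~((X>278)&(Y>205))
    p=np.argwhere(m)[:,::-1]; print(nm,len(p),circ(world(d,p,.006)))
# pan
R=np.hypot(X-310,Y-239); m=(g>60)&(R<42)&~(np.hypot(X-249,Y-199)<39)&~(np.hypot(X-397,Y-218)<51)
m=cv2.morphologyEx(m.astype(np.uint8),cv2.MORPH_OPEN,np.ones((5,5)))
h=hull(m);print("pan bbox",cv2.boundingRect(h),"rim",circ(world(d,h,.061)),"foot",circ(world(d,h,.006)))
# tin
m2=(g>40)&(np.hypot(X-243,Y-187)<26)
h=hull(cv2.morphologyEx(m2.astype(np.uint8),cv2.MORPH_OPEN,np.ones((3,3))));print("tin bbox",cv2.boundingRect(h))
up=h[(h[:,1]<184)];print("tin lid",circ(world(d,up,.066)))
h2=h[h[:,1]>193];print("tin foot",circ(world(d,h2,.006)))
print("salt",ray(d,(328,128),.077),ray(d,(328,143),.006))
for q in((206,121),(449,133),(450,314),(188,302)):print("hob",ray(d,q,.006).round(3))
s=grab_frame("side")
im=cv2.cvtColor(d["color"],cv2.COLOR_RGB2BGR)[110:320,180:460].copy()
cv2.imwrite("pics/crop1.png",cv2.resize(im,None,fx=2.8,fy=2.8,interpolation=cv2.INTER_CUBIC))
# side-view check: tin lid centre, pan rim
im=cv2.cvtColor(s["color"],cv2.COLOR_RGB2BGR)
print("side tin lid",ray(s,(357,192.5),.066),"side ringsmall",ray(s,(352,211),.006),"side pan rim",ray(s,(319,223),.061))
E
```

```text
small 473 [0.57696066 0.19191165 0.08711349]
big 701 [ 0.5342693  -0.17245735  0.11517316]
pan bbox (278, 206, 65, 65) rim [0.47227324 0.04013501 0.0743781 ] foot [0.48173281 0.04040879 0.07855862]
tin bbox (226, 171, 33, 34)
tin lid [0.59310007 0.20264334 0.03401447]
tin foot [0.59590701 0.20372396 0.03465043]
salt [0.73285358 0.00216039 0.077     ] [ 7.24235933e-01 -6.56519661e-04  6.00000000e-03]
hob [0.776 0.308 0.006]
hob [ 0.758 -0.309  0.006]
hob [ 0.304 -0.293  0.006]
hob [0.324 0.323 0.006]
side tin lid [0.59174942 0.19139346 0.066     ] side ringsmall [0.57731237 0.19012136 0.006     ] side pan rim [0.4720365  0.03149315 0.061     ]
```

View pics/crop1.png

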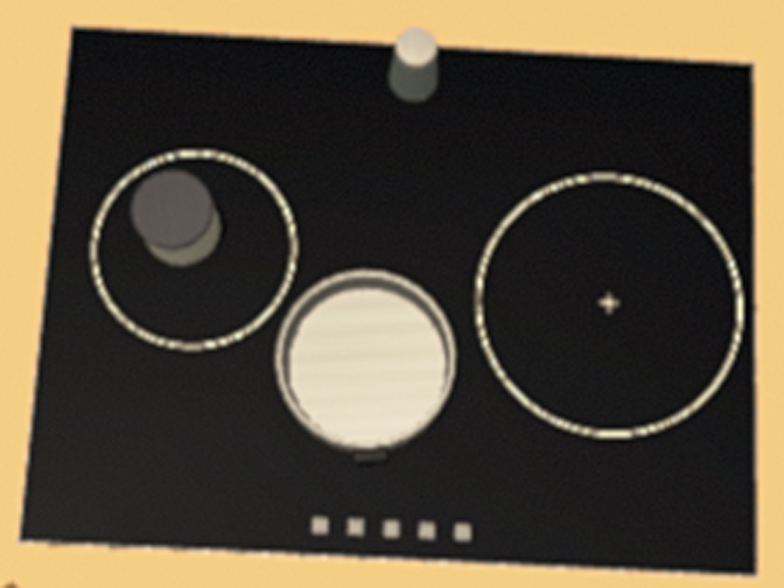

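Both rings check out at 174 and 230 mm in diameter. The small ring is at (0.577, 0.192), the pan at (0.472, 0.040) and the tin at about (0.593, 0.203). In the enlarged crop, the steel pan's black bracket shows at (372,457), facing the robot, so this is the pan meant.

Plan: push the tin in +x to about x = 0.715, then push the pan along (0.57, 0.82) with half-open fingers as a two-point cradle.

Emit:
step_arm(
  steps="0 0 0 0 0 0.74 0.5;0 0 0 0 0 0.74 0.5;0 0 0 0 0 0.73 0.5;0.46 -1 0 0 0 0 0.5;0.46 -1 0 0 0 0 0.5;0.46 -1 0 0 0 0 0.5;0.46 -1 0 0 0 0 0.5;0.46 -1 0 0 0 0 0.5",
  force=20,
)

```text
time_s: 1.0
ee_pos: [0.244, -0.3964, 0.231]
ee_rot: [1.0, -0.0, -0.0, -0.0]
wrist_force: [0.7, 0.7, 0.7]
opening: 0.0426
```

Emit:
step_arm(
  steps="0.46 -1 0 0 0 0 0.5;0.46 -1 0 0 0 0 0.5;0.46 -1 0 0 0 0 0.5;0.46 -1 0 0 0 0 0.5;0.46 -1 0 0 0 0 0.5;0.46 -1 0 0 0 0 0.5;0.46 -1 0 0 0 0 0.5;0.46 -1 0 0 0 0 0.5",
)

```text
time_s: 1.8
ee_pos: [0.3543, -0.1564, 0.2313]
ee_rot: [1.0, 0.0, 0.0, 0.0]
wrist_force: [0.8, -0.9, -1.2]
opening: 0.0424
```

Emit:
step_arm(
  steps="0.46 -1 0 0 0 0 0.5;0.46 -1 0 0 0 0 0.5;0.46 -1 0 0 0 0 0.5;0.46 -1 0 0 0 0 0.5;0.46 -1 0 0 0 0 0.5;0.46 -1 0 0 0 0 0.5;0.46 -1 0 0 0 0 0.5;0.46 -1 0 0 0 0 0.5",
)

```text
time_s: 2.6
ee_pos: [0.4647, 0.0836, 0.2312]
ee_rot: [1.0, 0.0, 0.0, 0.0]
wrist_force: [0.4, -0.3, -0.4]
opening: 0.0424
```

Emit:
step_arm(
  steps="0.5 -1 0 0 0 0 0.5;0.5 -1 0 0 0 0 0.5;0.5 -1 0 0 0 0 0.5;0.5 -1 0 0 0 0 0.5;0 0 1 0 0 0 0.5;0 0 1 0 0 0 0.5;0 0 1 0 0 0 0.5;0 0 1 0 0 0 0.5",
)

```text
time_s: 3.4
ee_pos: [0.5242, 0.2024, 0.11]
ee_rot: [1.0, 0.0, -0.0, 0.0]
wrist_force: [0.6, 1.2, -0.3]
opening: 0.043
```

Run:
```python
from h import *
d=shot("side","pics/s1.png"); print(sense()["ee_pos"])
```

```text
[0.51991309 0.20132429 0.10426009]
```

View pics/s1.png

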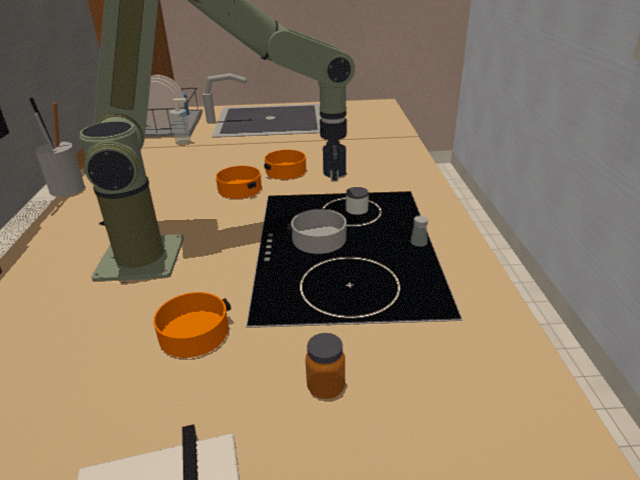

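The side view shows the fingers at (335,178), over the small ring on the robot's side of the tin (357,200). Next I go down and push gently.

Emit:
step_arm(
  steps="0 0 1 0 0 0 0.5;0 0 0.9 0 0 0 0.5;0 0 0.9 0 0 0 0.5;0.3 0 0 0 0 0 0.5;0.3 0 0 0 0 0 0.5;0.2 0 0 0 0 0 0.5;0.2 0 0 0 0 0 0.5;0.2 0 0 0 0 0 0.5",
)

```text
time_s: 4.25
ee_pos: [0.5608, 0.2026, 0.0288]
ee_rot: [1.0, 0.0, -0.0, -0.0]
wrist_force: [-5.9, 0.2, 5.6]
opening: 0.0425
```

Emit:
step_arm(
  steps="0.2 0 0 0 0 0 0.5;0.2 0 0 0 0 0 0.5;0.2 0 0 0 0 0 0.5;0.2 0 0 0 0 0 0.5;0.2 0 0 0 0 0 0.5;0.2 0 0 0 0 0 0.5;0.2 0 0 0 0 0 0.5;0.2 0 0 0 0 0 0.5",
)

```text
time_s: 5.05
ee_pos: [0.6078, 0.2026, 0.0285]
ee_rot: [1.0, 0.0, -0.001, -0.0]
wrist_force: [-5.6, -0.4, 6.7]
opening: 0.0425
```

Run:
```python
from h import *
d=shot("side","pics/s2.png"); s=sense(); print(s["ee_pos"],s["wrist_force"])
t=shot("top","pics/t2.png")
a=cv2.imread("pics/s2.png")[130:290,230:450]; b=cv2.imread("pics/t2.png")[110:320,150:420]
b=cv2.resize(b,None,fx=160/210*2,fy=160/210*2); a=cv2.resize(a,None,fx=2,fy=2)
w=min(a.shape[0],b.shape[0]); cv2.imwrite("pics/c2.png",np.hstack([a[:w],b[:w]])[:,:800])
```

```text
[0.60928439 0.20251703 0.02862278] [-1.08289994  0.71329695  1.56178877]
```

View pics/c2.png

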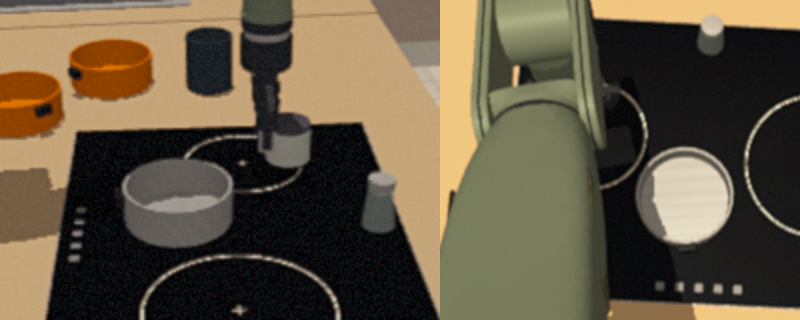

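The tin (288,140 in the left half) is upright and moving in front of the fingers, leaving the ring's cross uncovered at (242,162). I continue pushing.

Emit:
step_arm(
  steps="0.2 0 0 0 0 0 0.5;0.2 0 0 0 0 0 0.5;0.2 0 0 0 0 0 0.5;0.2 0 0 0 0 0 0.5;0.2 0 0 0 0 0 0.5;0.2 0 0 0 0 0 0.5;0.2 0 0 0 0 0 0.5;0.2 0 0 0 0 0 0.5",
)

```text
time_s: 5.95
ee_pos: [0.6557, 0.2025, 0.028]
ee_rot: [1.0, 0.0, -0.001, 0.0]
wrist_force: [-6.2, 0.4, 6.1]
opening: 0.0429
```

Emit:
step_arm(
  steps="0.2 0 0 0 0 0 0.5;0.2 0 0 0 0 0 0.5;0.2 0 0 0 0 0 0.5;0.2 0 0 0 0 0 0.5;0.15 0 0 0 0 0 0.5;0.1 0 0 0 0 0 0.5;-0.5 0 0 0 0 0 0.5;-1 0 0 0 0 0 0.5",
)

```text
time_s: 6.75
ee_pos: [0.6457, 0.202, 0.028]
ee_rot: [1.0, -0.0, 0.003, -0.0]
wrist_force: [-0.3, -0.9, 0.0]
opening: 0.0428
```

Emit:
step_arm(
  steps="-0.6 0.3 -1 0 0 0 0.5;-1 1 -1 0 0 0 0.5;-1 1 -1 0 0 0 0.5;-1 1 -0.5 0 0 0 0.5;-1 1 0 0 0 0 0.5;-1 1 0 0 0 0 0.5;-1 1 0 0 0 0 0.5;-1 1 0 0 0 0 0.5",
)

```text
time_s: 7.55
ee_pos: [0.4168, -0.0158, 0.1304]
ee_rot: [1.0, 0.0, 0.001, 0.001]
wrist_force: [0.6, -0.6, -0.6]
opening: 0.0429
```

Emit:
step_arm(
  steps="0 0 0 0 0 -0.99 0.5;0 0 0 0 0 -0.99 0.5;0 0 0 0 0 -0.99 0.5;0 0 0 0 0 -0.99 0.5;0 0 0 0 0 -0.99 0.5;0 0 0 0 0 -0.99 0.5;0 0 0 0 0 -0.99 0.5;0 0 0 0 0 0 0.5",
)

```text
time_s: 8.35
ee_pos: [0.4179, -0.0149, 0.1303]
ee_rot: [0.885, 0.465, 0.001, 0.001]
wrist_force: [0.7, -0.2, -0.4]
opening: 0.0429
```

Run:
```python
from h import *
d=shot("side","pics/s3.png"); s=sense(); print(s["ee_pos"],s["ee_rot"])
t=shot("top","pics/t3.png")
a=cv2.imread("pics/s3.png")[130:330,240:450]; b=cv2.imread("pics/t3.png")[110:320,180:400]
a=cv2.resize(a,(390,390*200//210)); b=cv2.resize(b,(400,371))
cv2.imwrite("pics/c3.png",np.hstack([a,b]))
```

```text
[ 0.41776761 -0.01477477  0.13026759] [8.85832381e-01 4.64004759e-01 5.09068893e-04 5.64073531e-04]
```

View pics/c3.png

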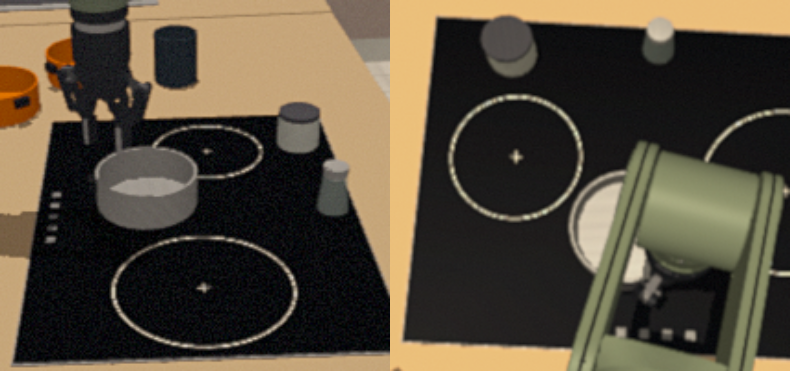

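The tin stands upright in the far-left corner (508,45 in the right half), well clear of the ring. The ring cross at (516,157) agrees with the earlier centre. The pan has not moved. Next I place the fingers behind the pan and lower them.

Emit:
step_arm(
  steps="-1 0.44 0 0 0 0 0.5;0 0 0 0 0 0 0.5;0 0 0.9 0 0 0 0.5;0 0 0.9 0 0 0 0.5;0 0 0.9 0 0 0 0.5;0 0 0.8 0 0 0 0.5;0 0 0 0 0 0 0.5",
)

```text
time_s: 9.15
ee_pos: [0.408, -0.0454, 0.0223]
ee_rot: [0.886, 0.464, -0.003, -0.003]
wrist_force: [-0.0, 0.8, 0.1]
opening: 0.0426
```

Run:
```python
from h import *
s=sense(); print(s["ee_pos"],s["wrist_force"])
t=grab_frame("top");g=t["color"].astype(int).mean(2);Y,X=np.mgrid[:480,:640]
m=(g>110)&(np.abs(X-249.5)<8)&(np.abs(Y-199)<8);p=np.argwhere(m)[:,::-1]
r=ray(t,p.mean(0),.006);print("cross",len(p),r)
m=(g>110)&(np.abs(np.hypot(X-249,Y-199)-36)<6);m&=~((X>278)&(Y>205));print("ring",circ(world(t,np.argwhere(m)[:,::-1],.006)))
d=np.array([.577,.192])-[.472,.040];print("dir",d,np.hypot(*d))
u=np.array([.569,.822]);v=np.array([.822,-.569]);e=np.array([.472,.040])-s["ee_pos"][:2];print("pan in tool xy",e@u,e@v,"ring in tool",(r[:2]-s["ee_pos"][:2])@u,(r[:2]-s["ee_pos"][:2])@v)
```

```text
[ 0.40798897 -0.04540567  0.02229992] [-0.02603029  0.76970193  0.14790463]
cross 18 [0.57711638 0.19119534 0.006     ]
ring [0.57696207 0.19200195 0.08709748]
dir [0.105 0.152] 0.1847403583411053
pan in tool xy 0.10662573856456645 0.004021234424127583 ring in tool 0.29071953184096533 0.004396751920353817
```

Emit:
step_arm(
  steps="0 0.14 0 0 0 0 0.5;0.3 0 0 0 0 0 0.5;0.2 0 0 0 0 0 0.5;0.2 0 0 0 0 0 0.5;0.2 0 0 0 0 0 0.5;0.2 0 0 0 0 0 0.5;0.2 0 0 0 0 0 0.5;0.2 0 0 0 0 0 0.5",
)

```text
time_s: 10.0
ee_pos: [0.4393, -0.0126, 0.0253]
ee_rot: [0.885, 0.466, -0.002, 0.0]
wrist_force: [-4.4, -5.2, 3.8]
opening: 0.0427
```

Emit:
step_arm(
  steps="0.25 0 0 0 0 0 0.5;0.25 0 0 0 0 0 0.5;0.25 0 0 0 0 0 0.5;0.25 0 0 0 0 0 0.5;0.25 0 0 0 0 0 0.5;0.25 0 0 0 0 0 0.5;0.25 0 0 0 0 0 0.5;0.25 0 0 0 0 0 0.5",
)

```text
time_s: 10.8
ee_pos: [0.4732, 0.0367, 0.0253]
ee_rot: [0.885, 0.466, -0.002, 0.001]
wrist_force: [-3.6, -7.0, 5.2]
opening: 0.0431
```

```bash
cat >> h.py <<'E'
def look(n):
    s=sense(); print(s["ee_pos"],s["wrist_force"])
    a=shot("side","pics/a.png");b=shot("top","pics/b.png")
    A=cv2.imread("pics/a.png")[130:330,240:450]; B=cv2.imread("pics/b.png")[110:320,180:400]
    cv2.imwrite(n,np.hstack([cv2.resize(A,(390,371)),cv2.resize(B,(400,371))]))
    return a,b
E
python3 -c "
from h import *
look('pics/c4.png')"
```

```text
[0.4732257  0.03668618 0.0252854 ] [-3.59860513 -7.04155674  5.2436236 ]
```

View pics/c4.png

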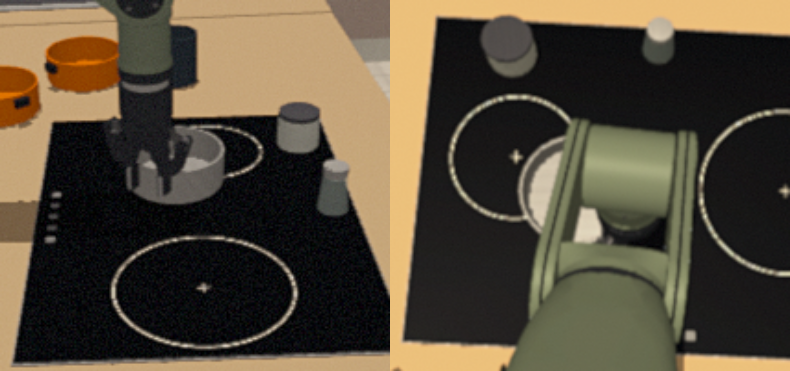

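The pan sits in the cradle of the two fingers (175,170 in the left half) and moves towards the ring. I continue and stop short of the end to measure.

Emit:
step_arm(
  steps="0.25 -0.01 0 0 0 0 0.5;0.25 -0.01 0 0 0 0 0.5;0.25 -0.01 0 0 0 0 0.5;0.25 -0.01 0 0 0 0 0.5;0.25 -0.01 0 0 0 0 0.5;0.25 -0.01 0 0 0 0 0.5;0.25 -0.01 0 0 0 0 0.5;0.25 -0.01 0 0 0 0 0.5",
)

```text
time_s: 11.7
ee_pos: [0.5051, 0.0873, 0.025]
ee_rot: [0.885, 0.465, -0.002, 0.0]
wrist_force: [-3.5, -7.1, 4.4]
opening: 0.0429
```

Emit:
step_arm(
  steps="0.2 0 0 0 0 0 0.5;0.2 0 0 0 0 0 0.5;0.2 0 0 0 0 0 0.5;0.1 0 0 0 0 0 0.5;0 0 0 0 0 0 0.5",
)

```text
time_s: 12.2
ee_pos: [0.5173, 0.105, 0.025]
ee_rot: [0.885, 0.466, -0.001, 0.0]
wrist_force: [-2.0, -4.5, 4.1]
opening: 0.0429
```

Run:
```python
from h import *
a,b=look('pics/c5.png')
p=sense()["ee_pos"][:2];u=np.array([.567,.824]);v=np.array([.824,-.567]);e=np.array([.577,.1917])-p;print("ring in tool",e@u,e@v)
```

```text
[0.51725246 0.10504216 0.02500099] [-2.00185234 -4.52671996  4.07431861]
ring in tool 0.10525605133308095 9.441617986254626e-05
```

View pics/c5.png

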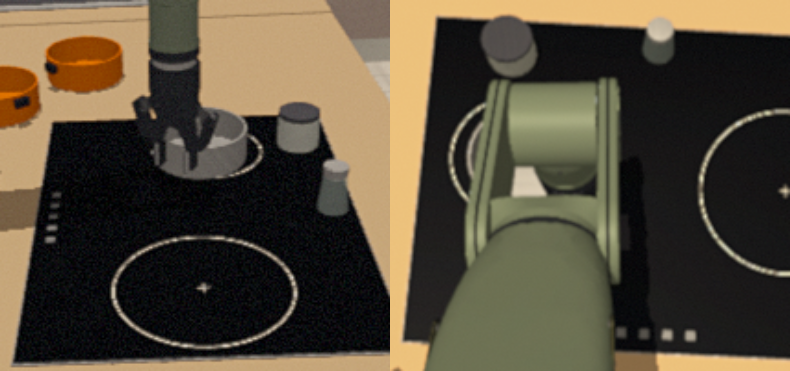

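The pan is nearly there, with its rim still short of the ring's far-left line. I push about 18 mm more, then back off to measure with a clear view.

Emit:
step_arm(
  steps="0.2 0 0 0 0 0 0.5;0.2 0 0 0 0 0 0.5;0.2 0 0 0 0 0 0.5;0 0 0 0 0 0 0.5;-0.3 0 0 0 0 0 0.5;-1 0 0 0 0 0 0.5;-1 0 0 0 0 0 0.5;-1 0 0 0 0 0 0.5",
)

```text
time_s: 13.1
ee_pos: [0.4714, 0.0382, 0.0249]
ee_rot: [0.885, 0.465, 0.001, -0.0]
wrist_force: [1.5, 0.3, 0.3]
opening: 0.0427
```

Emit:
step_arm(
  steps="-1 0 0 0 0 0 0.5;-1 0 0 0 0 0 0.5;-1 0 0 0 0 0 0.5;-1 0 -0.5 0 0 0 0.5;-1 0 -0.5 0 0 0 0.5;-1 0 0 0 0 0 0.5;-1 0.3 0 0 0 0 0.5;-1 0.3 0 0 0 0 0.5",
)

```text
time_s: 13.9
ee_pos: [0.3503, -0.17, 0.0552]
ee_rot: [0.885, 0.465, 0.001, 0.001]
wrist_force: [0.2, -0.5, -0.3]
opening: 0.0427
```

```bash
cat > meas.py <<'E'
from h import *
a,b=look('pics/c6.png')
g=b["color"].astype(int).mean(2);Y,X=np.mgrid[:480,:640]
# pan blob: start from ring centre, rim projected; keep pixels inside ring line
c=proj(b,[.577,.192,.061]); print("expect rim centre px",c)
rc=proj(b,[.577,.192,.006]); R=np.hypot(X-rc[0],Y-rc[1])
for th in(50,70):
    m=((g>th)&(np.hypot(X-c[0],Y-c[1])<37)).astype(np.uint8)
    m=cv2.morphologyEx(m,cv2.MORPH_OPEN,np.ones((5,5))); h=hull(m)
    print(th,cv2.boundingRect(h),"rim",circ(world(b,h,.061)))
    up=h[h[:,1]<c[1]-3]; q=world(b,up,.061); print(" far half",circ(q))
# side view
cs=proj(a,[.577,.192,.061]);print("side expect rim centre",cs)
gs=a["color"].astype(int).mean(2)
m=((gs>55)&(np.abs(X-cs[0])<55)&(Y>cs[1]-25)&(Y<cs[1]+40)).astype(np.uint8)
m=cv2.morphologyEx(m,cv2.MORPH_OPEN,np.ones((3,7)));h=hull(m);print("side bbox",cv2.boundingRect(h))
E
python3 meas.py
```

```text
[ 0.3502618  -0.17001858  0.05524426] [ 0.22987872 -0.45060672 -0.25075841]
expect rim centre px [245.50086718 192.08635907]
50 (212, 163, 68, 64) rim [0.57283699 0.18643949 0.0767776 ]
 far half [0.56821531 0.18628972 0.08067034]
70 (213, 163, 67, 64) rim [0.57335313 0.18567616 0.07520629]
 far half [0.57154468 0.18761835 0.07690283]
side expect rim centre [351.95044955 194.18177493]
side bbox (297, 170, 110, 54)
```

View pics/c6.png

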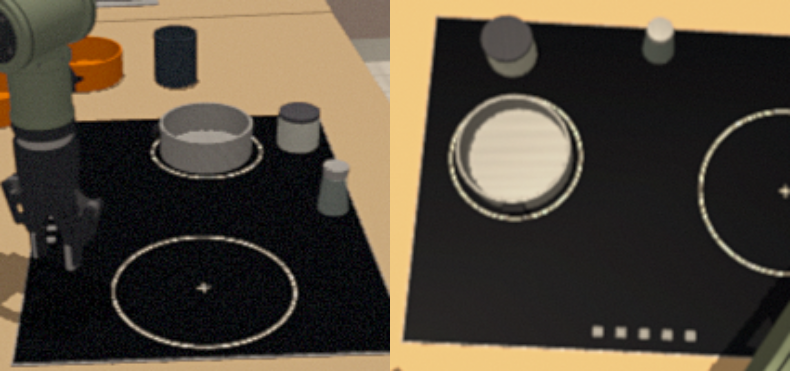

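The view is clear now: the pan stands inside the ring's line, and the tin, salt, mug and jar stand upright. By top-view vision the pan is about 6 mm short along the push direction, and kinematics gives the same. One numeric check from the side view follows, before deciding on a nudge.

Run:
```python
from h import *
for n in("side",):
    d=grab_frame(n);g=d["color"].astype(int).mean(2)
    print("ideal near foot row",proj(d,[.577,.119,.006]),"ring near row",proj(d,[.577,.105,.006]))
    print("col 350 rows 210-232",g[210:232,349:354].mean(1).round().tolist())
    r=207;print("row",r,"cols",g[r,318:335].astype(int).tolist(),g[r,370:392].astype(int).tolist())
    print("ideal left/right cols at z=.03",proj(d,[.504,.192,.03]),proj(d,[.65,.192,.03]))
d=grab_frame("top");g=d["color"].astype(int).mean(2);Y,X=np.mgrid[:480,:640]
# rim only where clear of the ring line: near side, compare rim near edge
lid=(g>40)&(np.hypot(X-(180+118*.55),Y-(110+45*.566))<24)&(Y>118)
h=hull(cv2.morphologyEx(lid.astype(np.uint8),cv2.MORPH_OPEN,np.ones((3,3))));
print("tin lid",circ(world(d,h[h[:,1]<136],.066)),"foot",circ(world(d,h[h[:,1]>143],.006)))
```

```text
ideal near foot row [354.5678907  222.75742236] ring near row [355.12118787 225.19103784]
col 350 rows 210-232 [96.0, 98.0, 97.0, 97.0, 98.0, 97.0, 98.0, 99.0, 99.0, 98.0, 98.0, 100.0, 96.0, 63.0, 51.0, 115.0, 48.0, 13.0, 7.0, 11.0, 10.0, 5.0]
row 207 cols [19, 13, 16, 14, 82, 170, 176, 71, 49, 80, 87, 93, 90, 91, 90, 93, 89] [91, 87, 89, 85, 83, 65, 17, 53, 97, 105, 58, 2, 10, 16, 4, 16, 9, 0, 19, 73, 107, 111]
ideal left/right cols at z=.03 [327.33088896 204.76220477] [376.34125391 202.39549797]
tin lid [0.72694172 0.20020902 0.03566718] foot [0.72675776 0.20290968 0.03377427]
```

```bash
python3 -c "
from h import *
print(hand_in(), sense()['wrist_force'])"
```

```text
the job is handed in; nothing more can be done
the job is handed in; nothing more can be done
```

I pushed the tin straight ahead off the small ring, then slid the pan along the glass with half-open fingers until it sat inside that ring. The job is handed in; `hand_in()` gave no verdict.

- **Pan:** the checks disagree by a few millimetres, all inside the 15 mm limit. The top-view fit, biased by the ring line close to the rim, and the finger position put it about 6 mm short of centre. The side-view edges put it about 3 mm off. I left it there without another nudge.
- **Tin:** it stands upright on the glass at about (0.727, 0.202), about 150 mm from the ring's centre, against the 118 mm needed.
- **Other objects:** the salt shaker and the mug looked undisturbed in the last picture. I did not re-measure them. The jar was outside that crop; the arm was never brought low near it.
- **Robot:** the wrist force read about 10 N or less at each check while pushing. At hand-in the arm was clear of everything, at about 14 s of the 58 s allowed.

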